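# Load the two-hole panel on the marking holder

### The job

Four bare aluminium panels of the same outline lie on the bench. Pick the one whose two holes are as far apart as the two pins of the marking holder, thread it over both pins and leave it lying flat, fully down on the holder's black rests.

Things in the scene. Friction and masses are not known exactly. Their poses are not given: they have to be found in the camera images.
- panel: The panel to load: loose aluminium plate lying flat, 130 long (its x) x 52 wide (its y) x 8 mm, 0.12 kg. Two 30 mm through holes at x = -40 and +40 mm; grip across the width at the solid 50 mm between them. Origin: centre of underside, z up; same after a half turn. Three unlisted look-alikes of this outline lie 40 mm or more off its long sides: holes only 46 mm apart; one hole; no hole.
- holder: Fixed aluminium base, 200 (its x) x 110 x 10 mm, with two black rests (38 x 44 mm, tops 22 mm above the bench) at x = -40 and +40 mm, a finger gap between them. On each a steel pin, 14 mm thick, 26 mm tall, top 9 mm tapering to 5 mm. Origin: centre of underside, z up. The loaded panel's underside is 22 mm above it, panel centred, its length along x, either end first.
Not all that is in view belongs to the job. Leave any green or red look-alike of the panel alone.

How it is judged (in metres and radians):
At the end, for the whole second after the job is handed in: The panel is threaded over both pins: its centre within 14 mm of the holder's centre, its length within 17 degrees of the holder's, flat within 4.5 degrees, its underside within 4 mm of the rests' tops, at rest (horizontal distance between panel and holder below 0.014 m and angle between the x axis of panel and the x axis of holder, either way round below 0.3 rad and angle between the z axis of panel and the z axis of holder, either way round below 0.08 rad and z of panel in the frame of holder between 0.018 and 0.026 m and linear speed of panel below 0.02 m/s); the robot touches nothing.
It also fails if it takes over 35 s, if anything falls off the work surface, if the arm or the gripper's body presses on something with over 40 N, if the wrist force passes 120 N, or if a joint passes its speed limit or range.

### The arm

A 7-joint arm with a two-finger parallel gripper is mounted at the origin on the work surface. World frame = base frame: x ahead of the robot, y to its left, z up, the work surface at z = 0. Lengths are in m, angles in degrees, forces in N, time in s.
With the tool pointing down it reaches from about 0.425 to 0.875 m from the base axis. Payload 4.7 kg.
Tool frame: the origin (TCP) lies midway between the tips of the shut fingers; the grasp point (between the pads) lies 19 mm behind it; z points along the fingers, y is the line along which they close (so a half turn about z gives the same grasp; the last joint's range is limited). The gripper opens to 87 mm and grips with 3 to 60 N. Pads are 19 mm wide; open, the fingers measure 117 mm over their backs; the gripper's body (75 mm by 190 mm) begins 51 mm behind the grasp point.
Start: joints at [65.036, 18.392, -4.016, 83.108, 1.295, 78.541, -3.26], TCP at [0.283, -0.585, 0.223] pointing down, gripper open.
Joint ranges: [-163.93, 163.93], [-17.29, 119.83], [-79.2, 71.16], [3.27, 140.29], [-89.18, 269.18], [5.43, 117.66], [-154.24, 154.24]. Speed limits (degrees/s): [147.25, 147.25, 180, 180, 180, 180, 180].

### API

Orientations are given as [roll, pitch, yaw] about the fixed x, y, z axes, in that order (R = Rz(yaw) Ry(pitch) Rx(roll)).
In Python, from cell import env, viewer, boxes_of, masks_of gives the robot as it stands. The module is installed in compiled form; this text tells all that it offers.
- The arm moves only by the tool apply_moves, never from a script. Its argument "moves" is a list of rows, each a list of 7 numbers: the shift along the tool's x, y, z scaled (see below), then the turn, a rotation vector about the tool's x, y, z scaled (see below), then the opening, from 0 (shut) to 1 (fully open). A call has 1 to 20 rows; each row is the pose to reach, as a shift and turn from the pose commanded when the call began, along the tool's axes at that moment; what a row does not reach only later rows make up. The controller multiplies each number of a shift by 0.2 m and each number of a turn by 1.5 rad. A row lasts 1/10 s, in which the tool goes at most 50 mm and 8.59 degrees, less where a joint would pass 70% of its speed; a pose out of reach is approached as far as the arm can. A call with a number of a shift or a turn outside -1 to 1 is refused whole. A call with a gripper value outside its range is refused whole. The fingers move at their own pace and stop on an object; "grip_force" is the grip in N (left out, the last holds). Time passes only in rows, so rows that repeat a pose let the fingers close. It gives the time, the measured TCP pose, the force, the opening and the grip force at its end, in the units of the state.
- env.get_obs(): the state, without advancing time (a new reading comes with each control period).
- viewer.read_camera(name): name is "side" or "top"; returns the picture (384x512x3 uint8, red, green, blue); there is no depth.
- viewer.get_calibration(name): a dict with "fov_y" (degrees; the focal length in pixels is half the picture's height over the tangent of half this angle, whatever the lens; pixels are square), "cx", "cy" (the principal point, pixels), "k1" (the pictures are not rectified: a ray, as slopes to the right and down, at radius r is drawn at 1 + k1 r^2 times it, then the intrinsics apply), "position" and "orientation" of the camera in the world. Camera axes: x right, y up, looking along -z (the intrinsics and any distortion apply to the point x, -y, -z); pixel columns grow to the right and rows downward; lengths in m; the calibration is good to about 2 mm. A picture is of the moment at which its call begins. get_calibration takes no time and is no camera call.
- env.sign_off(): hands the job in; it is judged then, once.
Trained networks look in the newest picture that a camera, given by its name, has taken for a name from the list of things; names that differ only in an ending like _2 or _b are one class to them, and where a whole thing is asked for, a point or a joint stands for the part that bears it (a point fixed in the world has none). Each returns a list of dicts, best first, with "conf" (0 to 1); they miss things now and then, are a little off and sometimes report something else, mostly with a low value. They report only what shows in the picture. A call takes as long as a camera call. They do not tell look-alikes from the thing itself.
- boxes_of(camera, target): "location" ([column, row] in pixels, amid what is visible of it).
- masks_of(camera, target): "pixels" (384x512 bool, what is visible of it) and "location" ([column, row] in pixels, amid what is visible of it).
The state is a dict: "time_s": time; "qpos": joint angles; "joint_velocities": joint speeds; "effort": joint torques, N m; "tool_pos": TCP position; "tool_rot": TCP orientation; "force": force on the tool from outside, world axes, zero at the start; "wrist_torque": the same for the moment, N m; "grip_width": finger opening in m; "grasp_force": force on a finger pad.
Only numpy, scipy, OpenCV 4.12 (cv2) and the standard library are available. Lean on these libraries where they do the work, as an engineer would, in place of code of your own. Each camera call takes 0.05 s, during which the arm holds its last target. There are 200 camera calls.

## Working session

There is one attempt and no reset: what is moved stays moved. The work goes in short steps, Python scripts to look and compute and a tool call to move; the robot and the scene stay as the last step left them, time stands still between calls to the robot, and variables do not carry over. Pictures are saved under pics/ and viewed, at most 10 in all, crops included, and the job is handed in when it is done.

Besides the shell and the picture viewer there is one more tool, called after "Emit:" in YAML: its name, and indented under it one key for each argument. apply_moves: Moves the arm, as the interface text tells. Shifts and turns lie within -1 to 1; 1 stands for 0.2 m of shift or 1.5 rad of turn. Its arguments: {"type":"object","properties":{"moves":{"type":"array","items":{"type":"array","items":{"type":"number","minimum":-1,"maximum":1}}},"grip_force":{"type":"number"}},"required":["moves"]}

```bash
mkdir -p pics; cat > h.py <<'E'
import numpy as np, cv2
from scipy.spatial.transform import Rotation as R
from cell import env, viewer, boxes_of, masks_of
def ray(cam,px):
    c=viewer.get_calibration(cam); f=192/np.tan(np.radians(c['fov_y']/2))
    K=np.array([[f,0,c['cx']],[0,f,c['cy']],[0,0,1.]])
    p=cv2.undistortPoints(np.array(px,float).reshape(-1,1,2),K,np.array([c['k1'],0,0,0,0.]))[:,0]
    o=np.array(c['orientation'],float)
    M=o if o.shape==(3,3) else R.from_euler('xyz',o,degrees=True).as_matrix()
    return np.array(c['position']),np.c_[p[:,0],-p[:,1],-np.ones(len(p))]@M.T
def at(cam,px,z):
    o,d=ray(cam,px); return o+d*((z-o[2])/d[:,2])[:,None]
E
python3 - <<'E'
from h import *
for c in ('top','side'):
    im=viewer.read_camera(c); cv2.imwrite(f'pics/{c}0.png',im[:,:,::-1])
    print(c,viewer.get_calibration(c))
    for t in('panel','holder'):
        for m in masks_of(c,t):
            print(t,round(m['conf'],2),m['location'],m['pixels'].sum(),at(c,m['location'],.008 if t=='panel' else .015).round(3))
print(env.get_obs())
E
```

```text
top {'fov_y': 57.700412534531424, 'cx': 246.94698324576993, 'cy': 190.1383105307684, 'k1': -0.07180419932990476, 'position': array([ 0.31900589, -0.0835465 ,  0.92390922]), 'orientation': array([ 6.49585242e+00, -3.64655934e-02, -9.03655706e+01])}
panel 0.78 [317.0, 182.4] 794 [[ 0.443 -0.271  0.008]]
panel 0.64 [327.5, 266.1] 841 [[ 0.223 -0.293  0.008]]
panel 0.62 [369.0, 207.0] 833 [[ 0.376 -0.409  0.008]]
panel 0.56 [374.3, 144.5] 769 [[ 0.546 -0.431  0.008]]
holder 0.72 [144.8, 145.3] 2935 [[0.545 0.189 0.015]]
side {'fov_y': 50.7309025051984, 'cx': 249.72225721037773, 'cy': 189.627096473516, 'k1': -0.08202752890969989, 'position': array([0.40817783, 0.67281972, 0.92617348]), 'orientation': array([  41.13004585,   -0.79791377, -178.80309335])}
panel 0.68 [212.1, 123.4] 373 [[ 0.551 -0.434  0.008]]
panel 0.64 [237.0, 156.6] 424 [[ 0.456 -0.27   0.008]]
panel 0.61 [308.3, 155.8] 421 [[ 0.224 -0.282  0.008]]
panel 0.55 [259.9, 134.2] 369 [[ 0.383 -0.382  0.008]]
holder 0.94 [189.6, 287.9] 3261 [[0.554 0.204 0.015]]
{'time_s': 0.3, 'qpos': array([65.03744545, 18.40915236, -4.01655671, 83.13097789,  1.29614285,
       78.5427607 , -3.25942858]), 'joint_velocities': array([-0.0421946 , -0.14054525, -0.11621284, -0.21229641,  0.00297699,
       -0.05183727, -0.05689629]), 'effort': array([ 2.52552882e-04, -4.90529680e+01, -4.02468788e-01, -3.12215817e+01,
       -6.36756909e-02,  3.87018069e-02,  8.27501276e-05]), 'tool_pos': array([ 0.2824809 , -0.58519705,  0.22218569]), 'tool_rot': array([-1.79962350e+02,  4.79286583e-03,  2.57731034e+01]), 'force': array([ 0.63615917,  0.29751615, -0.39767516]), 'wrist_torque': array([-0.03869912,  0.00520351,  0.0575979 ]), 'grasp_force': 0.0, 'grip_width': 0.0869574994238071}
```

View pics/top0.png

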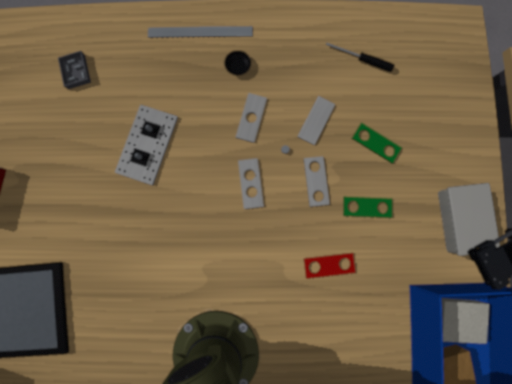

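View pics/side0.png

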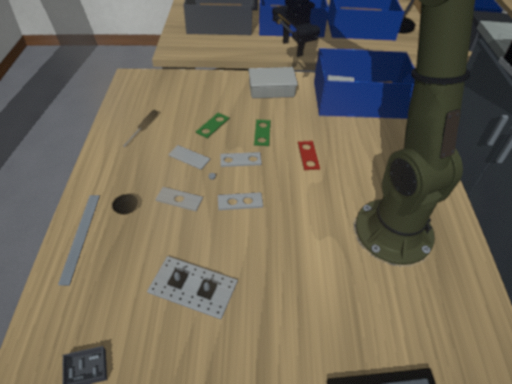

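The target is the panel at top (317,182) and side (240,159): its hole spacing is about 31 px of its 50 px length. The one at top (251,183) has close holes. The holder is at top (148,145). Next I measure both more exactly.

```bash
cat >> h.py <<'E'
def holes(cam,im,px,z,half=40):
    """target panel: grey blob nearest px, its rect and hole centres"""
    x0,y0=int(px[0])-half,int(px[1])-half
    c=cv2.resize(im[y0:y0+2*half,x0:x0+2*half],None,fx=8,fy=8,interpolation=cv2.INTER_CUBIC).astype(int)
    m=((c.max(2)-c.min(2)<28)&(c.max(2)>95)).astype(np.uint8)
    cs,h=cv2.findContours(m,cv2.RETR_CCOMP,cv2.CHAIN_APPROX_NONE)
    back=lambda q:(np.array(q,float)+.5)/8-.5+[x0,y0]
    i=max([k for k in range(len(cs)) if h[0][k][3]<0 and cv2.contourArea(cs[k])>8000],key=lambda k:cv2.pointPolygonTest(cs[k],(half*8.,half*8.),True))
    hs=[cs[k] for k in range(len(cs)) if h[0][k][3]==i and cv2.contourArea(cs[k])>300]
    hw=at(cam,[back(np.mean(q[:,0],0)) for q in hs],z) if hs else []
    w=at(cam,back(cs[i][:,0]),z)
    r=cv2.minAreaRect((w[:,:2]*1000).astype(np.float32))
    return r,hw
E
python3 - <<'E'
from h import *
ims={c:viewer.read_camera(c) for c in('top','side')}
for c,p in(('top',(317,182)),('side',(241,159))):
    r,hw=holes(c,ims[c],p,.008); print(c,np.round(r[0],1),np.round(r[1],1),round(r[2],1)); print(np.round(hw,4))
for c in ims:
    m=masks_of(c,'holder')[0]['pixels'].astype(np.uint8)
    q=max(cv2.findContours(m,0,1)[0],key=cv2.contourArea)[:,0]
    r=cv2.minAreaRect((at(c,q,.01)[:,:2]*1000).astype(np.float32)); print(c,r)
    # dark rests within hull
    hull=np.zeros_like(m); cv2.fillConvexPoly(hull,cv2.convexHull(q),1)
    d=((ims[c].max(2)<75)&(hull>0)).astype(np.uint8)
    n,_,st,ce=cv2.connectedComponentsWithStats(d)
    for k in range(1,n):
        if st[k,4]>40: print('dark',st[k],ce[k],at(c,ce[k],.022).round(4))
a=cv2.resize(ims['top'][95:225,100:230],None,fx=4.5,fy=4.5,interpolation=2)[:,:400]
b=cv2.resize(ims['side'][245:330,140:245],None,fx=4,fy=4,interpolation=2)
o=np.zeros((600,800,3),np.uint8);o[:585,:400]=a;o[:340,400:800]=b[:, :400]
cv2.imwrite('pics/hold.png',o[:,:,::-1])
E
```

```text
top [ 446.7 -269.8] [132.8  56.6] 5.8
[[ 0.4073 -0.2732  0.008 ]
 [ 0.4872 -0.2654  0.008 ]]
side [ 444.6 -259.6] [133.4  62.6] 5.3
[[ 0.4848 -0.2552  0.008 ]
 [ 0.4057 -0.2627  0.008 ]]
top ((549.8668212890625, 184.85018920898438), (112.07176208496094, 201.62210083007812), 70.49665832519531)
dark [141 121  22  17 256] [150.95703125 129.53515625] [[0.5866 0.1712 0.022 ]]
dark [130 149  23  17 252] [140.61507937 157.21031746] [[0.5114 0.1967 0.022 ]]
side ((549.692626953125, 194.6100616455078), (116.3037338256836, 201.8657989501953), 71.06190490722656)
dark [168 269  20  20 204] [178.0245098  278.98039216] [[0.5846 0.1846 0.022 ]]
dark [197 280  19  19 207] [206.90821256 289.20289855] [[0.5101 0.2101 0.022 ]]
```

View pics/hold.png

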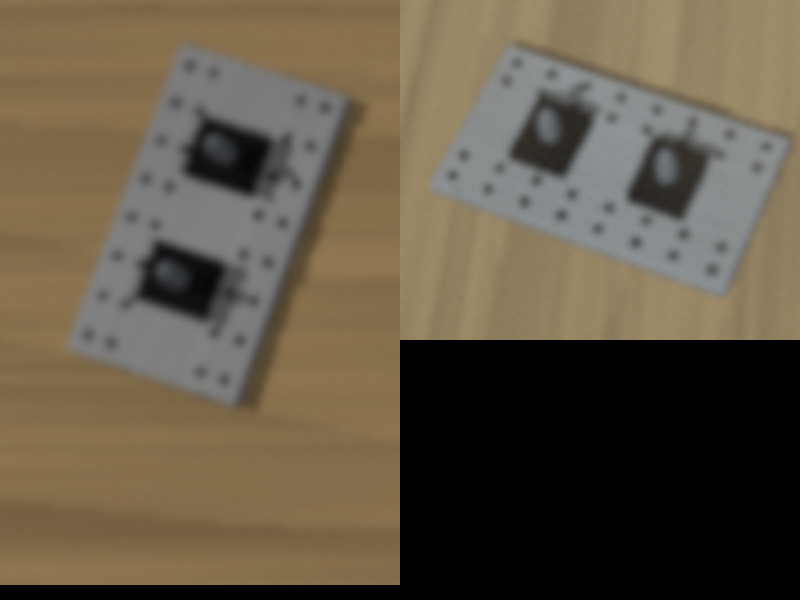

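Both views agree on yaw (panel about 5.5°, holder about −19°), but they differ by about 10 mm in y. I'll use the gripper as the reference, so I move over the panel now.

Emit:
apply_moves:
  moves:
    - [0.9,-0.68,0.25,0,0,0.236,1]
    - [0.9,-0.68,0.25,0,0,0.236,1]
    - [0.9,-0.68,0.25,0,0,0.236,1]
    - [0.9,-0.68,0.25,0,0,0.236,1]
    - [0.9,-0.68,0.25,0,0,0.236,1]
    - [0.9,-0.68,0.25,0,0,0.236,1]
    - [0.9,-0.68,0.25,0,0,0.236,1]

```text
time_s: 1.2
tool_pos: [0.3858, -0.3844, 0.1728]
tool_rot: [180.0, 0.0, 5.6]
force: [-0.3, -0.6, -0.2]
grip_width: 0.0872
grasp_force: 0.0
```

```bash
cat >> h.py <<'E'
def go(p,yaw=None):
    o=env.get_obs(); T=R.from_euler('xyz',o['tool_rot'],degrees=True)
    d=T.inv().apply(np.array(p)-o['tool_pos'])/.2
    print('t',o['time_s'],'pos',o['tool_pos'].round(4),'rot',o['tool_rot'].round(2),'q',o['qpos'].round(0),'F',o['force'].round(1),'w',round(o['grip_width'],4))
    t=[0,0,0] if yaw is None else (T.inv()*R.from_euler('xyz',[180,0,yaw],degrees=True)).as_rotvec()/1.5
    print('MOVE',d.round(3),np.round(t,3))
E
python3 -c "
from h import *
go([.4457,-.2647,.08],5.5)"
```

```text
t 1.2 pos [ 0.3858 -0.3844  0.1728] rot [1.7995e+02 1.0000e-02 5.5900e+00] q [ 51.   8.  -9. 102.   1.  70. -43.] F [-0.3 -0.6 -0.2] w 0.0872
MOVE [ 0.356 -0.567  0.463] [0.001 0.    0.001]
```

Emit:
apply_moves:
  moves:
    - [0.36,-0.57,0.46,0,0,0,1]
    - [0.36,-0.57,0.46,0,0,0,1]
    - [0.36,-0.57,0.46,0,0,0,1]
    - [0.36,-0.57,0.46,0,0,0,1]
    - [0.36,-0.57,0.46,0,0,0,1]
    - [0.36,-0.57,0.46,0,0,0,1]

```text
time_s: 1.8
tool_pos: [0.446, -0.2671, 0.0814]
tool_rot: [179.9, -0.0, 5.3]
force: [-0.3, -0.4, 0.5]
grip_width: 0.0871
grasp_force: 0.0
```

```bash
cat >> h.py <<'E'
def proj(cam,P):
    c=viewer.get_calibration(cam); f=192/np.tan(np.radians(c['fov_y']/2))
    M=R.from_euler('xyz',c['orientation'],degrees=True).as_matrix()
    q=(np.atleast_2d(P)-c['position'])@M*[1,-1,-1]
    K=np.array([[f,0,c['cx']],[0,f,c['cy']],[0,0,1.]])
    return cv2.projectPoints(q,np.zeros(3),np.zeros(3),K,np.array([c['k1'],0,0,0,0.]))[0][:,0]
def show(name,P,half=32):
    out=[]
    for c in('top','side'):
        im=viewer.read_camera(c)[:,:,::-1].copy(); u=proj(c,P); s=12 if half<=33 else 6
        x0,y0=(u[0]-half).astype(int); x0=max(x0,0); y0=max(y0,0)
        k=cv2.resize(im[y0:y0+2*half,x0:x0+2*half],(400,400),interpolation=2); s=400/(2*half)
        for q in u: cv2.drawMarker(k,tuple(((q-[x0,y0]+.5)*s).astype(int).tolist()),(0,0,255),0,12,1)
        print(c,'crop origin',x0,y0,'scale',s,u.round(1).tolist()); out.append(k)
    cv2.imwrite(name,np.hstack(out))
E
python3 - <<'E'
from h import *
go([.4457,-.2647,.08],5.5)
o=env.get_obs(); p=o['tool_pos']; T=R.from_euler('xyz',o['tool_rot'],degrees=True)
show('pics/hov.png',[p]+[p+T.apply([0,s*.0435,0]) for s in(1,-1)]+[p+T.apply([0,s*.0585,0]) for s in(1,-1)])
E
```

```text
t 1.8 pos [ 0.446  -0.2671  0.0814] rot [ 1.7989e+02 -3.0000e-02  5.3300e+00] q [ 42.  10. -15. 111.   3.  60. -59.] F [-0.3 -0.4  0.5] w 0.0871
MOVE [-0.    -0.012  0.007] [ 0.001 -0.    -0.002]
top crop origin 289 145 scale 6.25 [[321.2, 177.1], [338.7, 175.4], [303.7, 178.8], [344.7, 174.8], [297.6, 179.4]]
side crop origin 208 108 scale 6.25 [[240.1, 140.3], [239.3, 131.1], [240.9, 150.0], [239.0, 128.1], [241.2, 153.4]]
```

View pics/hov.png

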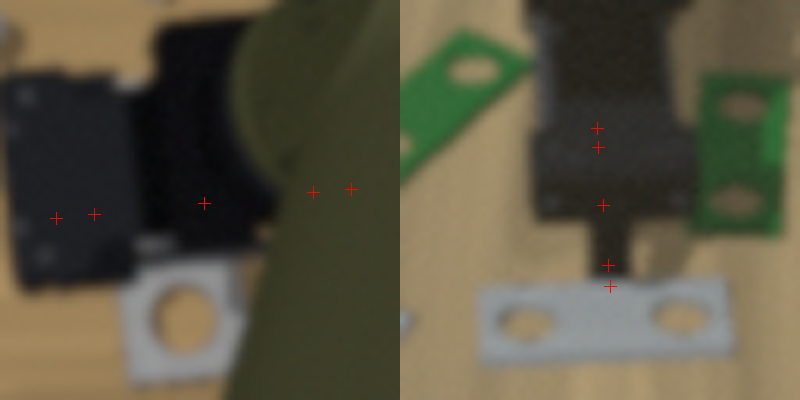

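In the side view the fingers straddle the panel, centred along its length: finger column at crop 610, panel centre at crop 607. Closing will centre it in width, so I descend and grip.

Emit:
apply_moves:
  moves:
    - [0,-0.012,0.2,0,0,0,1]
    - [0,-0.012,0.33,0,0,0,1]
    - [0,-0.012,0.38,0,0,0,1]
    - [0,-0.012,0.38,0,0,0,1]
    - [0,-0.012,0.38,0,0,0,1]
  grip_force: 25

```text
time_s: 2.4
tool_pos: [0.4469, -0.2633, 0.0059]
tool_rot: [179.9, -0.1, 5.4]
force: [-0.2, -0.5, -0.2]
grip_width: 0.0871
grasp_force: 0.0
```

Emit:
apply_moves:
  moves:
    - [0,0,0,0,0,0,0.5]
    - [0,0,0,0,0,0,0.4]
    - [0,0,0,0,0,0,0.4]
    - [0,0,0,0,0,0,0.4]
    - [0,0,0,0,0,0,0.4]
    - [0,0,0,0,0,0,0.4]
    - [0,0,0,0,0,0,0.4]
    - [0,0,0,0,0,0,0.4]

```text
time_s: 3.2
tool_pos: [0.4463, -0.2624, 0.0049]
tool_rot: [180.0, -0.0, 5.5]
force: [-0.1, -1.3, 3.0]
grip_width: 0.0514
grasp_force: 25.0
```

Emit:
apply_moves:
  moves:
    - [0,0,-0.2,0,0,0,0.4]
    - [0,0,-0.4,0,0,0,0.4]
    - [0,0,-0.6,0,0,0,0.4]
    - [0,0,-0.6,0,0,0,0.4]
    - [0,0,-0.6,0,0,0,0.4]
    - [0,0,-0.6,0,0,0,0.4]

```text
time_s: 3.8
tool_pos: [0.4448, -0.261, 0.1227]
tool_rot: [-179.9, 0.2, 5.5]
force: [0.1, -0.3, -0.8]
grip_width: 0.0514
grasp_force: 25.0
```

```bash
python3 - <<'E'
from h import *
go([.5485,.191,.125],-19)
o=env.get_obs(); p=o['tool_pos']; T=R.from_euler('xyz',o['tool_rot'],degrees=True)
P=[p-[0,0,0.003]]+[p+T.apply([a,0,-.003]) for a in(.04,-.04)]+[p+T.apply([a,b,-.003]) for a in(.065,-.065) for b in (.026,-.026)]
show('pics/lift.png',P)
E
```

```text
t 3.8 pos [ 0.4448 -0.261   0.1227] rot [-1.7988e+02  1.6000e-01  5.5000e+00] q [ 42.   7. -16. 109.   2.  65. -59.] F [ 0.1 -0.3 -0.8] w 0.0514
MOVE [ 0.733 -2.2   -0.009] [-0.001  0.002  0.285]
top crop origin 290 143 scale 6.25 [[322.2, 175.1], [320.5, 157.9], [324.9, 191.7], [330.0, 146.5], [308.2, 148.6], [337.4, 201.3], [315.2, 203.6]]
side crop origin 208 100 scale 6.25 [[240.3, 132.2], [227.0, 131.2], [253.6, 130.1], [218.5, 126.0], [218.9, 137.3], [261.0, 124.3], [262.6, 135.5]]
```

View pics/lift.png

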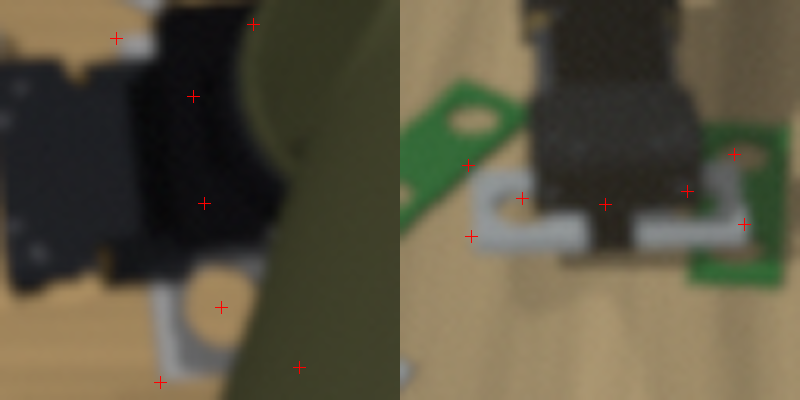

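The panel is gripped centrally and level. The top-camera prediction matches to within 1 px (hole at crop (224,303), predicted (221,307)), so I trust the top camera: holder at about (0.5495, 0.185).

Emit:
apply_moves:
  moves:
    - [0.08,-0.2,0,0,0,0.05,0.4]
    - [0.16,-0.4,0,0,0,0.1,0.4]
    - [0.24,-0.6,0,0,0,0.14,0.4]
    - [0.32,-0.8,0,0,0,0.14,0.4]
    - [0.36,-1,0,0,0,0.14,0.4]
    - [0.36,-1,0,0,0,0.14,0.4]
    - [0.36,-1,0,0,0,0.14,0.4]

```text
time_s: 4.6
tool_pos: [0.4979, -0.0548, 0.1234]
tool_rot: [180.0, 0.1, -6.4]
force: [-0.2, -0.4, -0.7]
grip_width: 0.0515
grasp_force: 25.0
```

```bash
python3 -c "
from h import *
go([.5495,.185,.115],-18.8)"
```

```text
t 4.6 pos [ 0.4979 -0.0548  0.1234] rot [ 1.80e+02  1.30e-01 -6.37e+00] q [ 28.   6. -26. 110.   3.  64. -95.] F [-0.2 -0.4 -0.7] w 0.0515
MOVE [ 0.124 -1.22   0.041] [0.    0.002 0.145]
```

Emit:
apply_moves:
  moves:
    - [0.02,-0.2,0,0,0,0.05,0.4]
    - [0.04,-0.4,0,0,0,0.1,0.4]
    - [0.08,-0.6,0,0,0,0.145,0.4]
    - [0.1,-0.8,0,0,0,0.145,0.4]
    - [0.12,-1,0,0,0,0.145,0.4]
    - [0.12,-1,0,0,0,0.145,0.4]
    - [0.12,-1,0,0,0,0.145,0.4]

```text
time_s: 5.3
tool_pos: [0.545, 0.1393, 0.1234]
tool_rot: [179.9, 0.1, -19.0]
force: [-0.2, -0.0, -1.4]
grip_width: 0.0511
grasp_force: 25.0
```

```bash
python3 -c "
from h import *
go([.5495,.185,.1],-18.8)"
```

```text
t 5.3 pos [0.545  0.1393 0.1234] rot [ 1.7992e+02  9.0000e-02 -1.8990e+01] q [  11.   15.  -32.  102.    9.   66. -133.] F [-0.2 -0.  -1.4] w 0.0511
MOVE [-0.053 -0.224  0.117] [ 0.001  0.001 -0.002]
```

Emit:
apply_moves:
  moves:
    - [-0.05,-0.22,0.1,0,0,0,0.4]
    - [-0.05,-0.22,0.24,0,0,0,0.4]
    - [-0.05,-0.22,0.24,0,0,0,0.4]
    - [-0.05,-0.22,0.24,0,0,0,0.4]

```text
time_s: 5.7
tool_pos: [0.5501, 0.1817, 0.0758]
tool_rot: [179.8, 0.1, -19.2]
force: [-1.0, 0.1, -0.3]
grip_width: 0.0515
grasp_force: 25.0
```

```bash
python3 - <<'E'
from h import *
go([.5495,.185,.06],-18.8)
o=env.get_obs(); p=o['tool_pos']; T=R.from_euler('xyz',o['tool_rot'],degrees=True)
P=[p-[0,0,-.003]]+[p+T.apply([a,0,-.003]) for a in(.04,-.04)]+[[*(p+T.apply([a,0,0]))[:2],.048] for a in (.04,-.04)]
show('pics/over.png',P)
E
```

```text
t 5.7 pos [0.5501 0.1817 0.0758] rot [ 1.7984e+02  6.0000e-02 -1.9210e+01] q [   7.   20.  -33.  102.   12.   62. -139.] F [-1.   0.1 -0.3] w 0.0515
MOVE [-0.008 -0.015  0.079] [ 0.002  0.001 -0.005]
top crop origin 108 105 scale 6.25 [[140.3, 137.3], [146.0, 122.6], [134.5, 152.1], [149.3, 126.2], [138.3, 154.7]]
side crop origin 157 234 scale 6.25 [[189.6, 266.7], [174.6, 261.5], [204.9, 272.1], [176.2, 268.0], [205.8, 278.4]]
```

View pics/over.png

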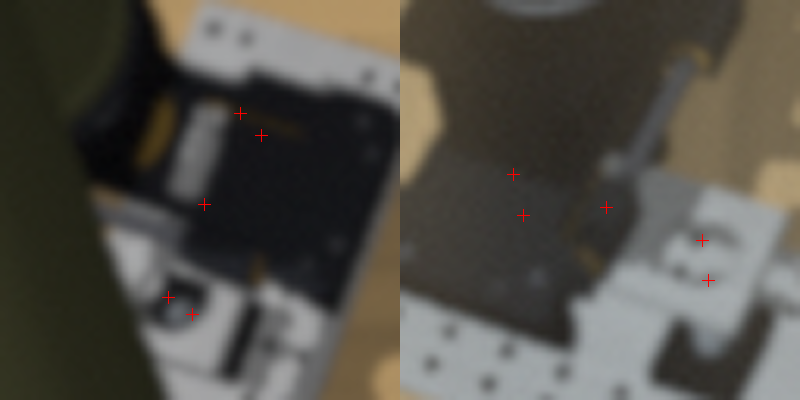

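The held panel's free hole sits almost over its pin: the top view shows the pin inside the hole at crop (180,315), and the side view shows the hole at crop (703,247). The hand is about 4 mm short in +y, so I correct that, lower to just above the tips and look again.

Emit:
apply_moves:
  moves:
    - [-0.005,-0.02,0.05,0,0,0,0.4]
    - [-0.005,-0.02,0.1,0,0,0,0.4]
    - [-0.005,-0.02,0.1,0,0,0,0.4]
    - [-0.005,-0.02,0.1,0,0,0,0.4]

```text
time_s: 6.2
tool_pos: [0.5501, 0.1888, 0.056]
tool_rot: [180.0, 0.0, -19.0]
force: [0.1, 0.6, -0.5]
grip_width: 0.0509
grasp_force: 25.0
```

```bash
python3 - <<'E'
from h import *
go([.5505,.1855,.03],-18.8)
o=env.get_obs(); p=o['tool_pos']; T=R.from_euler('xyz',o['tool_rot'],degrees=True)
P=[p+T.apply([-.04,0,-.003])]
show('pics/over2.png',P,16)
E
```

```text
t 6.2 pos [0.5501 0.1888 0.056 ] rot [ 1.7996e+02  5.0000e-02 -1.9000e+01] q [   6.   21.  -33.  103.   13.   60. -141.] F [ 0.1  0.6 -0.5] w 0.0509
MOVE [0.008 0.015 0.13 ] [ 0.     0.001 -0.002]
top crop origin 118 137 scale 12.5 [[134.3, 153.9]]
side crop origin 189 262 scale 12.5 [[205.3, 278.8]]
```

View pics/over2.png

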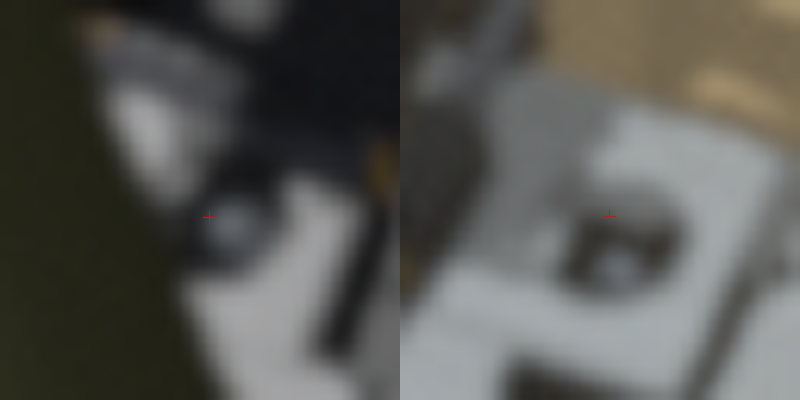

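In both views the pin tip sits inside the hole, within about 3 mm of centre (top crop (232,232), side crop (615,262)). I lower it.

Emit:
apply_moves:
  moves:
    - [0,0,0.03,0,0,0,0.4]
    - [0,0,0.06,0,0,0,0.4]
    - [0,0,0.08,0,0,0,0.4]
    - [0,0,0.08,0,0,0,0.4]

```text
time_s: 6.7
tool_pos: [0.5498, 0.1887, 0.0395]
tool_rot: [179.9, 0.1, -19.0]
force: [0.4, -1.6, -1.1]
grip_width: 0.0509
grasp_force: 25.0
```

Emit:
apply_moves:
  moves:
    - [0,0,0.02,0,0,0,0.4]
    - [0,0,0.04,0,0,0,0.4]
    - [0,0,0.055,0,0,0,0.4]
    - [0,0,0.055,0,0,0,0.4]
    - [0,0,0.055,0,0,0,0.4]

```text
time_s: 7.2
tool_pos: [0.5505, 0.189, 0.0295]
tool_rot: [180.0, 0.0, -19.0]
force: [-0.5, 0.3, -0.8]
grip_width: 0.051
grasp_force: 25.0
```

Emit:
apply_moves:
  moves:
    - [0,0,0.01,0,0,0,0.4]
    - [0,0,0.012,0,0,0,0.4]
    - [0,0,0.012,0,0,0,0.4]
    - [0,0,0.012,0,0,0,0.75]
    - [0,0,0.012,0,0,0,0.85]
    - [0,0,0.012,0,0,0,0.85]
    - [0,0,0.012,0,0,0,0.85]
    - [0,0,0.012,0,0,0,0.85]

```text
time_s: 8.0
tool_pos: [0.5506, 0.189, 0.0272]
tool_rot: [-180.0, -0.0, -19.0]
force: [-0.5, -0.1, -0.1]
grip_width: 0.0732
grasp_force: 0.0
```

Emit:
apply_moves:
  moves:
    - [0,0,-0.1,0,0,0,0.85]
    - [0,0,-0.3,0,0,0,0.85]
    - [0,0,-0.6,0,0,0,0.85]
    - [0,0.4,-0.7,0,0,0,0.85]
    - [0,0.7,-0.7,0,0,0,0.85]
    - [0,0.95,-0.7,0,0,0,0.85]
    - [0,0.95,-0.7,0,0,0,0.85]
    - [0,0.95,-0.7,0,0,0,0.85]
    - [0,0.95,-0.7,0,0,0,0.85]

```text
time_s: 8.9
tool_pos: [0.4886, 0.0085, 0.1675]
tool_rot: [-180.0, -0.1, -19.2]
force: [-0.7, 1.1, -1.0]
grip_width: 0.074
grasp_force: 0.0
```

```bash
python3 - <<'E'
from h import *
go([0,0,0])
show('pics/fin.png',[[.5505,.1885,.03]],36)
E
```

```text
t 8.9 pos [0.4886 0.0085 0.1675] rot [-1.7999e+02 -5.0000e-02 -1.9160e+01] q [  24.    2.  -28.  109.    1.   69. -114.] F [-0.7  1.1 -1. ] w 0.074
MOVE [-2.294  0.842  0.835] [0 0 0]
top crop origin 107 106 scale 5.555555555555555 [[143.3, 142.0]]
side crop origin 155 243 scale 5.555555555555555 [[191.1, 279.2]]
```

View pics/fin.png

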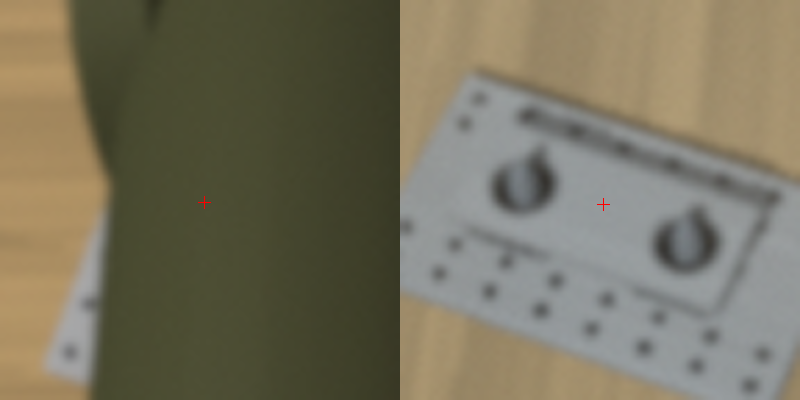

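The side view shows the panel flat on the rests, with both pins through its holes at crop (522,183) and (687,242). The gripper is clear, so I hand it in.

```bash
python3 -c "
from h import *
print(env.sign_off())"
```

```text
the job is handed in; nothing more can be done
None
```

The panel with the 80 mm hole spacing is threaded over both pins and lies flat on the holder's rests, as the last side view shows; I handed the job in at about 9 s with the gripper clear (no verdict was returned).

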